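# Discard the used petri dishes

## Robot

A 6-joint arm with a two-finger parallel gripper is mounted at the origin on a cart in front of the work surface, level with it; the furniture and walls round the work are solid. World frame = base frame: x ahead of the robot, y to its left, z up, the work surface at z = 0. Lengths are in m, angles in rad, forces in N, time in s.
With the tool pointing down it reaches from about 0.275 to 0.975 m from the base axis. Payload 8.4 kg.
Tool frame: the origin (TCP) lies on the centre line of the jaws, within the pads' length; the fingertips stand 8 mm ahead of it and the grasp point (between the pads) lies 11 mm behind it (r.tip_reach is the distance from the TCP to the fingertips, in m); z points along the fingers, y is the line along which they close (so a half turn about z gives the same grasp; the last joint's range is limited). The gripper opens to 92 mm and grips with 3 to 60 N. Pads are 20 mm wide; open, the fingers measure 128 mm over their backs; the gripper's body (75 mm by 189 mm) begins 69 mm behind the grasp point.
Start: joints at [1.312, 0.353, 1.633, -0, 1.155, -0.002], TCP at [0.159, 0.605, 0.223] pointing down, gripper open.
Joint ranges: [-2.63, 2.63], [-0.92, 2.1], [0.06, 2.66], [-1.3, 4.44], [0, 2.69], [-3.02, 3.02]. Speed limits (rad/s): [2.22, 2.22, 2.79, 3.14, 3.14, 3.14].

## Interface

Orientations are given as [roll, pitch, yaw] about the fixed x, y, z axes, in that order (R = Rz(yaw) Ry(pitch) Rx(roll)).
In Python, from cell import r gives the robot as it stands. The module is installed in compiled form; this text tells all that it offers.
- The arm moves only by the tool servo_tool, never from a script. Its argument "moves" is a list of rows, each an object with "claw": the opening, from 0 (shut) to 1 (fully open); "slide": the shift along the tool's x, y, z scaled (see below), a list of three; "twist": the turn about the tool's z scaled (see below). In form: [{"claw": claw, "slide": [x, y, z], "twist": twist}, ...]. A call has 1 to 12 rows; each row is the pose to reach, as a shift and turn from the pose commanded when the call began, along the tool's axes at that moment; what a row does not reach only later rows make up. The controller multiplies each number of a shift by 0.08 m and each number of a turn by pi/4 rad. A row lasts 1/8 s, in which the tool goes at most 62.5 mm and 10.7 degrees, less where a joint would pass 70% of its speed; a pose out of reach is approached as far as the arm can. A call with a number of a shift or a turn outside -1 to 1 is refused whole. A call with a gripper value outside its range is refused whole. The fingers move at their own pace and stop on an object; "squeeze" is the grip in N (left out, the last holds). Time passes only in rows, so rows that repeat a pose let the fingers close. It gives the time, the measured TCP pose, the force, the opening and the grip force at its end, in the units of the state.
- r.get_obs(): the state, without advancing time (a new reading comes with each control period).
- r.read_camera(name): name is "scene" or "top"; returns a dict with "frame" (420x560x3 uint8, red, green, blue), "range_z" (420x560 float32, m along the optical axis (not along the pixel's ray), 0 where there is no reading), "camera_matrix" (3x3 intrinsics, pixels), "extrinsics" (4x4, takes a point from camera to world coordinates). Camera axes: x right, y up, looking along -z (the intrinsics and any distortion apply to the point x, -y, -z); pixel columns grow to the right and rows downward; lengths in m; the calibration is good to about 2 mm. A picture is of the moment at which its call begins.
- r.finish_job(): hands the job in; it is judged then, once.
Trained networks look in the newest picture that a camera, given by its name, has taken for a name from the list of things; names that differ only in an ending like _2 or _b are one class to them, and where a whole thing is asked for, a point or a joint stands for the part that bears it (a point fixed in the world has none). Each returns a list of dicts, best first, with "score" (0 to 1); they miss things now and then, are a little off and sometimes report something else, mostly with a low value. They report only what shows in the picture. A call takes as long as a camera call.
- r.regions_of(camera, thing): "mask" (420x560 bool, what is visible of it) and "extent" ([left, top, right, bottom] in pixels, round what is visible of it).
- r.tip_of(camera, thing): "uv" ([column, row] in pixels: a listed point, or the origin of a listed thing).
The state is a dict: "clock": time; "joint_pos": joint angles; "qd": joint speeds; "joint_efforts": joint torques, N m; "eef_pos": TCP position; "ee_rot": TCP orientation; "contact_force": force on the tool from outside, world axes, zero at the start; "ft_torque": the same for the moment, N m; "gripper_width": finger opening in m; "grip_force": force on a finger pad.
Only numpy, scipy, OpenCV 4.12 (cv2) and the standard library are available. Lean on these libraries where they do the work, as an engineer would, in place of code of your own. Each camera call takes 0.05 s, during which the arm holds its last target. There are 200 camera calls.

## Task

Two used petri dishes have been left lying on the bare bench top: pick up each one and put it into the open yellow discard tub. The petri dish standing on the round blue mat is still needed, so leave it where it is.

Things in the scene. Friction and masses are not known exactly. Their poses are not given: they have to be found in the camera images.
- used_dish_a: First used dish: round clear petri dish with a clear rim and a dark red filling, rigid, 54 mm across and 16 mm tall, about 20 g, lying flat; origin at the centre of its underside, z up. Its filling is overgrown with pale spots. It lies on the bare bench top.
- used_dish_b: Second used dish: round clear petri dish with a clear rim and a dark red filling, rigid, 54 mm across and 16 mm tall, about 20 g, lying flat; origin at the centre of its underside, z up. Its filling is overgrown with pale spots. It lies on the bare bench top.
- kept_dish: The dish to keep: round clear petri dish with a clear rim and a dark red filling, rigid, 54 mm across and 16 mm tall, about 20 g, lying flat; origin at the centre of its underside, z up. Its filling is clean, without spots. It stands on a blue round mat, 100 mm across and 3 mm thick, fixed to the bench.
- tub: Open-topped square yellow plastic tub, fixed to the bench, 170 x 170 mm outside (177 over the rim, 192 along its y over two small grip ledges) and 75 mm high; walls and floor about 4 mm thick, clear opening 162 x 162 mm; origin at the centre of its underside, on the bench; x and y run along its walls, z up.

How it is judged:
By the outcome, as a careful person would: the job done as asked, in the order asked, and still so for the second after the job is handed in, with the robot touching nothing.
It also fails if it takes over 48 s, if anything falls off the work surface, if the arm or the gripper's body presses on something with over 40 N, if the wrist force passes 120 N, or if a joint passes its speed limit or range.

## Working session

There is one attempt and no reset: what is moved stays moved. The work goes in short steps, Python scripts to look and compute and a tool call to move; the robot and the scene stay as the last step left them, time stands still between calls to the robot, and variables do not carry over. Pictures are saved under pics/ and viewed, at most 10 in all, crops included, and the job is handed in when it is done.

Besides the shell and the picture viewer there is one more tool, called after "Emit:" as name(argument=value, ...), one argument or row to a line, values as JSON. servo_tool: Moves the arm, as the interface text tells. Shifts and turns lie within -1 to 1; 1 stands for 0.08 m of shift or pi/4 rad of turn. Its arguments: {"type":"object","properties":{"moves":{"type":"array","items":{"type":"object","properties":{"claw":{"type":"number"},"slide":{"type":"array","items":{"type":"number"}},"twist":{"type":"number"}}}},"squeeze":{"type":"number"}},"required":["moves"]}

```bash
mkdir -p pics; cat > h.py <<'E'
import numpy as np, cv2
from cell import r
def world(c,mask):
    v,u=np.nonzero(mask); z=c["range_z"][v,u]; k=z>0; v,u,z=v[k],u[k],z[k]
    K=c["camera_matrix"]; p=np.stack([(u-K[0,2])/K[0,0]*z,-(v-K[1,2])/K[1,1]*z,-z,np.ones_like(z)])
    return (c["extrinsics"]@p)[:3].T
def ray(c,uv,h):
    K=c["camera_matrix"];E=c["extrinsics"]; d=E[:3,:3]@np.array([(uv[0]-K[0,2])/K[0,0],-(uv[1]-K[1,2])/K[1,1],-1])
    o=E[:3,3]; return o+d*(h-o[2])/d[2]
def snap(n,f):
    c=r.read_camera(n); cv2.imwrite("pics/"+f,c["frame"][:,:,::-1]); return c
E
python3 - <<'E'
from h import *
np.set_printoptions(precision=3,suppress=True)
ims=[]
for n in ("top","scene"):
    c=r.read_camera(n); ims.append(c["frame"])
    print(n,"cam",c["extrinsics"][:3,3])
    for t in ("used_dish_a","kept_dish","tub"):
        for d in r.regions_of(n,t):
            if d["score"]<.2: continue
            p=world(c,d["mask"]); x0,y0,x1,y1=d["extent"]
            print(n,t,round(d["score"],2),d["extent"],"ray",ray(c,((x0+x1)/2,(y0+y1)/2),.012 if t!="tub" else .075),"med",np.median(p,0) if len(p) else None, p.min(0),p.max(0))
        print([(np.round(d["uv"]),round(d["score"],2),ray(c,d["uv"],0)) for d in r.tip_of(n,t)])
for n,i in zip(("top","scene"),ims): cv2.imwrite(f"pics/{n}0.png",i[:,:,::-1])
o=r.get_obs();print(o["clock"],o["eef_pos"],o["ee_rot"],o["gripper_width"])
E
```

```text
top cam [0.39  0.03  1.512]
top used_dish_a 0.79 [144.4, 191.7, 164.4, 211.0] ray [0.525 0.346 0.012] med [0.523 0.351 0.013] [0.497 0.327 0.003] [0.547 0.376 0.02 ]
top used_dish_a 0.56 [190.6, 199.4, 207.7, 216.8] ray [0.503 0.221 0.012] med [0.503 0.215 0.013] [ 0.478  0.189 -0.005] [0.53  0.243 0.022]
[(array([201., 210.]), 0.61, array([0.498, 0.216, 0.   ])), (array([153., 202.]), 0.55, array([0.524, 0.352, 0.   ])), (array([366., 216.]), 0.36, array([ 0.472, -0.249,  0.   ]))]
top kept_dish 0.49 [267.1, 191.4, 286.3, 211.0] ray [0.518 0.002 0.012] med [0.522 0.007 0.016] [ 0.496 -0.019  0.003] [0.547 0.032 0.024]
[(array([276., 200.]), 0.71, array([0.522, 0.005, 0.   ]))]
top tub 0.66 [334.3, 174.4, 406.5, 247.5] ray [ 0.481 -0.248  0.075] med [ 0.485 -0.263  0.004] [ 0.386 -0.369 -0.009] [ 0.591 -0.154  0.084]
[(array([366., 211.]), 0.8, array([ 0.488, -0.248,  0.   ]))]
scene cam [ 0.16  -0.727  0.809]
scene used_dish_a 0.81 [246.1, 187.9, 262.2, 204.7] ray [0.5   0.203 0.012] med [0.503 0.205 0.011] [ 0.478  0.184 -0.006] [0.536 0.241 0.017]
scene used_dish_a 0.58 [237.2, 163.8, 253.6, 178.1] ray [0.524 0.335 0.012] med [0.523 0.341 0.011] [ 0.498  0.317 -0.004] [0.551 0.376 0.017]
[(array([255., 195.]), 0.46, array([0.509, 0.221, 0.   ])), (array([245., 171.]), 0.44, array([0.527, 0.35 , 0.   ]))]
scene kept_dish 0.73 [277.2, 228.6, 300.9, 246.0] ray [0.518 0.002 0.012] med [ 0.523 -0.001  0.015] [ 0.3   -0.432 -0.001] [0.554 0.048 0.485]
[(array([292., 239.]), 0.5, array([0.527, 0.004, 0.   ]))]
scene tub 0.66 [271.4, 259.7, 382.4, 370.4] ray [ 0.461 -0.294  0.075] med [ 0.487 -0.252  0.021] [ 0.3   -0.57  -0.005] [ 0.62  -0.102  0.486]
[(array([326., 319.]), 0.91, array([ 0.484, -0.259, -0.   ]))]
0.7 [0.159 0.605 0.223] [3.142 0.    2.885] 0.09189893947479155
```

View pics/top0.png

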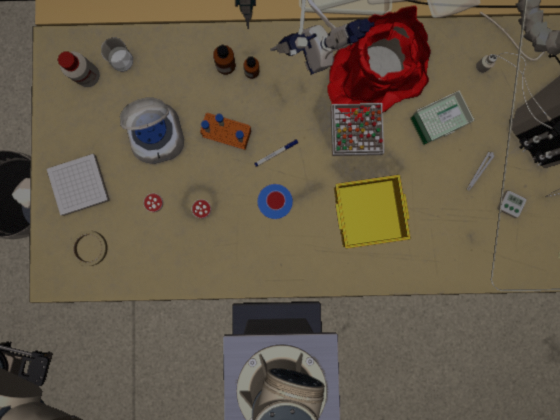

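View pics/scene0.png

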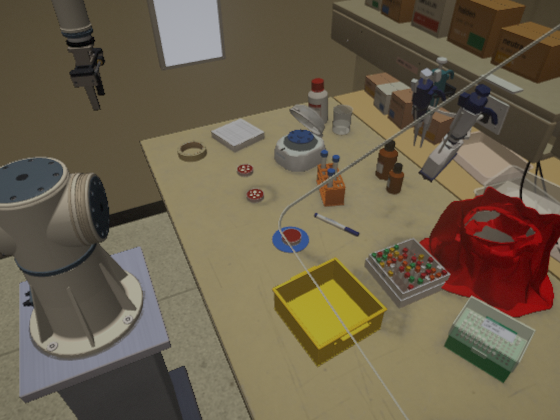

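The top view shows spotted dishes at (153,202) and (201,208), the clean dish on the mat at (276,200) and the tub at (372,211). There is a faint ring around the second dish and a cable near the tub, so I'll zoom in on both.

```bash
python3 - <<'E'
from h import *
np.set_printoptions(precision=3,suppress=True)
c=r.read_camera("top"); s=r.read_camera("scene")
a=cv2.resize(c["frame"][150:260,100:250],None,fx=2.66,fy=2.66,interpolation=cv2.INTER_CUBIC)
b=cv2.resize(s["frame"][140:250,210:360],None,fx=2.66,fy=2.66,interpolation=cv2.INTER_CUBIC)
cv2.imwrite("pics/z.png",np.hstack([a,b])[:,:,::-1])
for n,q in (("top",c),("scene",s)):
    P=world(q,q["range_z"]>0)
    for y in np.arange(-.7,.7,.1):
        for x in np.arange(.1,.8,.1):
            m=(abs(P[:,0]-x-.05)<.05)&(abs(P[:,1]-y-.05)<.05)&(P[:,2]>.09)
            if m.sum()>2: print(n,"x%.1f y%.1f"%(x,y),m.sum(),P[m].min(0),P[m].max(0))
m=next(d for d in r.regions_of("top","tub"))["mask"]
p=world(c,m); p=p[(p[:,2]>.06)]
print(cv2.minAreaRect(p[:,:2].astype(np.float32)))
E
```

```text
top x0.6 y-0.7 667 [ 0.639 -0.7    0.09 ] [ 0.7   -0.624  0.249]
top x0.7 y-0.7 914 [ 0.7   -0.699  0.09 ] [ 0.8   -0.617  0.271]
top x0.2 y-0.6 7 [ 0.3   -0.522  0.482] [ 0.3   -0.503  0.486]
top x0.3 y-0.6 13 [ 0.3   -0.524  0.477] [ 0.302 -0.504  0.488]
top x0.2 y-0.5 39 [ 0.298 -0.497  0.478] [ 0.3   -0.41   0.487]
top x0.3 y-0.5 55 [ 0.3   -0.5    0.478] [ 0.306 -0.403  0.49 ]
top x0.7 y-0.5 8 [ 0.713 -0.484  0.09 ] [ 0.793 -0.409  0.093]
top x0.3 y-0.4 93 [ 0.304 -0.4    0.485] [ 0.398 -0.387  0.527]
top x0.4 y-0.4 115 [ 0.4   -0.392  0.52 ] [ 0.499 -0.387  0.569]
top x0.5 y-0.4 132 [ 0.5   -0.391  0.564] [ 0.599 -0.386  0.613]
top x0.6 y-0.4 151 [ 0.601 -0.392  0.608] [ 0.7   -0.387  0.654]
top x0.7 y-0.4 134 [ 0.701 -0.392  0.651] [ 0.775 -0.386  0.686]
top x0.7 y-0.3 184 [ 0.785 -0.293  0.091] [ 0.8   -0.201  0.18 ]
top x0.1 y-0.1 264 [ 0.1   -0.045  0.232] [ 0.113 -0.     0.362]
top x0.7 y-0.1 10 [ 0.795 -0.038  0.402] [ 0.8   -0.025  0.41 ]
top x0.1 y-0.0 273 [0.1   0.    0.243] [0.118 0.042 0.356]
top x0.6 y-0.0 31 [0.68  0.089 0.101] [0.699 0.1   0.123]
top x0.6 y0.1 28 
[... 1486 characters left out ...]
scene x0.6 y-0.0 53 [0.679 0.086 0.093] [0.7   0.1   0.119]
scene x0.6 y0.1 5 [0.682 0.1   0.116] [0.692 0.105 0.118]
scene x0.7 y0.1 133 [0.709 0.137 0.09 ] [0.747 0.197 0.118]
scene x0.7 y0.2 179 [0.713 0.276 0.09 ] [0.784 0.3   0.177]
scene x0.6 y0.3 33 [0.678 0.307 0.091] [0.7   0.379 0.196]
scene x0.7 y0.3 351 [0.7  0.3  0.09] [0.787 0.4   0.193]
scene x0.7 y0.4 48 [0.715 0.4   0.103] [0.766 0.408 0.14 ]
scene x0.1 y0.5 2568 [0.106 0.501 0.212] [0.198 0.599 0.512]
scene x0.1 y0.6 289 [0.118 0.6   0.21 ] [0.2   0.692 0.496]
scene x0.2 y0.6 56 [0.2   0.64  0.302] [0.212 0.688 0.343]
((0.48212945461273193, -0.25330087542533875), (0.17684829235076904, 0.1922692507505417), 7.184554576873779)
```

View pics/z.png

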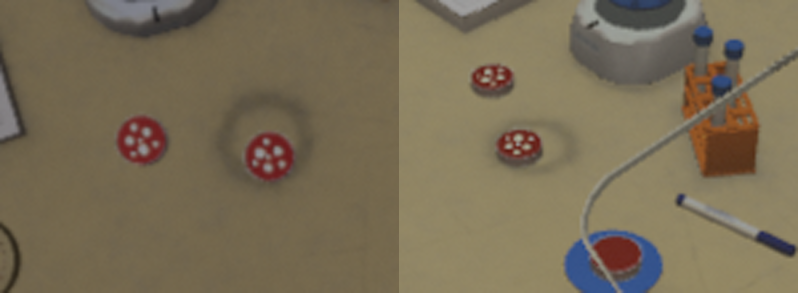

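The ring is only a flat bench stain. Both loose dishes have spots, and the mat dish is clean. The cable runs at y≈-0.39, z≥0.48, so I'll keep the arm low and clear of it. Targets are a≈(0.524,0.351), b≈(0.502,0.217) and the tub at (0.482,-0.253), yaw 7°. I'm moving to dish a now.

Emit:
servo_tool(
  moves=[
    {"claw": 1,"slide": [-0.7,-0.25,0],"twist": 0},
    {"claw": 1,"slide": [-1,-0.37,0],"twist": 0},
  ],
  squeeze=12,
)

```text
clock: 1.1
eef_pos: [0.23, 0.5543, 0.2225]
ee_rot: [-3.141, 0.0, 2.884]
contact_force: [-0.3, -0.3, -0.5]
gripper_width: 0.0921
grip_force: 0.0
```

Emit:
servo_tool(
  moves=[
    {"claw": 1,"slide": [-0.6,-0.22,0],"twist": 0},
    {"claw": 1,"slide": [-1,-0.37,0],"twist": 0},
  ],
)

```text
clock: 1.35
eef_pos: [0.2998, 0.5055, 0.2227]
ee_rot: [3.142, 0.0, 2.884]
contact_force: [-0.3, 0.2, 0.1]
gripper_width: 0.092
grip_force: 0.0
```

Emit:
servo_tool(
  moves=[
    {"claw": 1,"slide": [-0.6,-0.22,0],"twist": 0},
    {"claw": 1,"slide": [-1,-0.37,0],"twist": 0},
  ],
)

```text
clock: 1.6
eef_pos: [0.3698, 0.4565, 0.2227]
ee_rot: [3.141, 0.0, 2.884]
contact_force: [-0.4, -0.3, -0.1]
gripper_width: 0.0914
grip_force: 0.0
```

Emit:
servo_tool(
  moves=[
    {"claw": 1,"slide": [-0.6,-0.22,0.3],"twist": 0},
    {"claw": 1,"slide": [-1,-0.37,0.6],"twist": 0},
  ],
)

```text
clock: 1.85
eef_pos: [0.44, 0.4077, 0.1745]
ee_rot: [3.141, 0.001, 2.884]
contact_force: [-0.4, 0.6, 0.0]
gripper_width: 0.0919
grip_force: 0.0
```

Emit:
servo_tool(
  moves=[
    {"claw": 1,"slide": [-0.6,-0.22,0.4],"twist": 0},
    {"claw": 1,"slide": [-1,-0.37,0.9],"twist": 0},
    {"claw": 1,"slide": [-1,-0.37,0.9],"twist": 0},
    {"claw": 1,"slide": [-1,-0.37,0.9],"twist": 0},
  ],
)

```text
clock: 2.35
eef_pos: [0.5079, 0.3602, 0.1031]
ee_rot: [3.141, -0.0, 2.884]
contact_force: [-0.0, -0.1, 1.0]
gripper_width: 0.0914
grip_force: 0.0
```

```bash
cat > look.py <<'E'
from h import *
import sys
np.set_printoptions(precision=4,suppress=True)
o=r.get_obs(); R=cv2.Rodrigues(np.array([0,0,o["ee_rot"][2]]))[0]@np.diag([1,-1,-1.])
print("tcp",o["eef_pos"],"yaw",o["ee_rot"][2],"t",o["clock"])
for n in ("top","scene"):
    c=snap(n,f"{sys.argv[1]}_{n}.png")
    for d in r.regions_of(n,"used_dish_a"):
        if d["score"]>.2: print(n,round(d["score"],2),d["extent"],np.median(world(c,d["mask"]),0))
    for d in r.tip_of(n,"used_dish_a"):
        p=ray(c,d["uv"],0); print(n,"tip",round(d["score"],2),p,"slide",R.T@(p+[0,0,.011]-o["eef_pos"])/.08)
E
python3 look.py a1
```

```text
tcp [0.5079 0.3602 0.1031] yaw 2.8843752025988967 t 2.35
top 0.58 [192.9, 200.3, 211.4, 216.7] [0.503  0.2157 0.0126]
top 0.55 [150.1, 193.4, 153.3, 197.8] [0.5459 0.3532 0.0142]
top tip 0.82 [0.5017 0.2109 0.    ] slide [-0.4006 -1.8253  1.1518]
top tip 0.36 [0.5179 0.3601 0.    ] slide [-0.1209  0.0301  1.1518]
scene 0.75 [245.1, 187.0, 262.9, 205.0] [0.5018 0.2059 0.0116]
scene 0.71 [234.0, 166.6, 255.7, 180.0] [0.5218 0.3403 0.0113]
scene tip 0.76 [0.5049 0.2246 0.    ] slide [-0.395  -1.6489  1.1518]
scene tip 0.47 [0.5215 0.3415 0.    ] slide [-0.2239 -0.1835  1.1518]
```

Emit:
servo_tool(
  moves=[
    {"claw": 1,"slide": [-0.23,-0.07,0.0],"twist": 0},
    {"claw": 1,"slide": [-0.23,-0.07,0.3],"twist": 0},
    {"claw": 1,"slide": [-0.23,-0.07,0.6],"twist": 0},
  ],
)

```text
clock: 3.02
eef_pos: [0.5259, 0.3493, 0.0545]
ee_rot: [3.141, 0.001, 2.884]
contact_force: [0.1, -0.0, -1.2]
gripper_width: 0.092
grip_force: 0.0
```

Emit:
servo_tool(
  moves=[
    {"claw": 1,"slide": [0,0,0.2],"twist": 0},
    {"claw": 1,"slide": [0,0,0.4],"twist": 0},
    {"claw": 1,"slide": [0,0,0.54],"twist": 0},
    {"claw": 1,"slide": [0,0,0.54],"twist": 0},
  ],
)

```text
clock: 3.52
eef_pos: [0.524, 0.3494, 0.0106]
ee_rot: [-3.141, -0.001, 2.885]
contact_force: [0.3, 1.0, 1.1]
gripper_width: 0.0919
grip_force: 0.0
```

Emit:
servo_tool(
  moves=[
    {"claw": 0.4,"slide": [0,0,0],"twist": 0},
    {"claw": 0.4,"slide": [0,0,0],"twist": 0},
    {"claw": 0.4,"slide": [0,0,0],"twist": 0},
    {"claw": 0.4,"slide": [0,0,0],"twist": 0},
    {"claw": 0.4,"slide": [0,0,0],"twist": 0},
    {"claw": 0.4,"slide": [0,0,0],"twist": 0},
  ],
  squeeze=12,
)

```text
clock: 4.28
eef_pos: [0.5245, 0.3497, 0.0116]
ee_rot: [3.141, 0.0, 2.885]
contact_force: [-1.0, -1.0, 3.3]
gripper_width: 0.053
grip_force: 12.0
```

Emit:
servo_tool(
  moves=[
    {"claw": 0.4,"slide": [0,0,-0.25],"twist": 0},
    {"claw": 0.4,"slide": [0,0,-0.6],"twist": 0},
    {"claw": 0.4,"slide": [0,0,-1],"twist": 0},
  ],
)

```text
clock: 4.65
eef_pos: [0.5243, 0.3496, 0.0931]
ee_rot: [-3.142, -0.0, 2.885]
contact_force: [0.6, 0.7, -0.3]
gripper_width: 0.0527
grip_force: 12.0
```

Emit:
servo_tool(
  moves=[
    {"claw": 0.4,"slide": [0,0,-0.35],"twist": -0.17},
    {"claw": 0.4,"slide": [0,0,-0.7],"twist": -0.33},
    {"claw": 0.4,"slide": [0,0,-1],"twist": -0.485},
    {"claw": 0.4,"slide": [0,0,-1],"twist": -0.485},
  ],
)

```text
clock: 5.15
eef_pos: [0.5256, 0.3505, 0.1743]
ee_rot: [3.14, 0.004, -3.018]
contact_force: [0.8, 0.1, -0.1]
gripper_width: 0.053
grip_force: 12.0
```

Emit:
servo_tool(
  moves=[
    {"claw": 0.4,"slide": [0.05,-0.4,0],"twist": 0},
    {"claw": 0.4,"slide": [0.14,-1,0],"twist": 0},
  ],
)

```text
clock: 5.4
eef_pos: [0.5227, 0.2686, 0.1706]
ee_rot: [-3.141, -0.001, -3.019]
contact_force: [-0.1, 0.3, -0.1]
gripper_width: 0.0531
grip_force: 12.0
```

Emit:
servo_tool(
  moves=[
    {"claw": 0.4,"slide": [0.07,-0.5,0],"twist": 0},
    {"claw": 0.4,"slide": [0.14,-1,0],"twist": 0},
  ],
)

```text
clock: 5.65
eef_pos: [0.5212, 0.1866, 0.1706]
ee_rot: [-3.141, -0.001, -3.021]
contact_force: [0.2, -0.2, 0.6]
gripper_width: 0.0534
grip_force: 12.0
```

Emit:
servo_tool(
  moves=[
    {"claw": 0.4,"slide": [0.07,-0.5,0],"twist": 0},
    {"claw": 0.4,"slide": [0.14,-1,0],"twist": 0},
  ],
)

```text
clock: 5.9
eef_pos: [0.52, 0.106, 0.1707]
ee_rot: [-3.141, -0.001, -3.021]
contact_force: [-0.0, 0.1, 0.2]
gripper_width: 0.0531
grip_force: 12.0
```

Emit:
servo_tool(
  moves=[
    {"claw": 0.4,"slide": [0.07,-0.5,0],"twist": 0},
    {"claw": 0.4,"slide": [0.14,-1,0],"twist": 0},
  ],
)

```text
clock: 6.15
eef_pos: [0.5188, 0.0253, 0.1707]
ee_rot: [3.142, -0.001, -3.021]
contact_force: [0.3, 0.2, -0.1]
gripper_width: 0.0532
grip_force: 12.0
```

Emit:
servo_tool(
  moves=[
    {"claw": 0.4,"slide": [0.07,-0.5,0],"twist": 0},
    {"claw": 0.4,"slide": [0.14,-1,0],"twist": 0},
  ],
)

```text
clock: 6.4
eef_pos: [0.5176, -0.0554, 0.1707]
ee_rot: [3.141, -0.001, -3.021]
contact_force: [0.2, 1.1, 0.2]
gripper_width: 0.0527
grip_force: 12.0
```

Emit:
servo_tool(
  moves=[
    {"claw": 0.4,"slide": [0.07,-0.5,0],"twist": 0},
    {"claw": 0.4,"slide": [0.14,-1,0],"twist": 0},
  ],
)

```text
clock: 6.65
eef_pos: [0.5164, -0.1361, 0.1707]
ee_rot: [3.141, -0.001, -3.021]
contact_force: [0.4, -0.6, -0.9]
gripper_width: 0.0534
grip_force: 12.0
```

Emit:
servo_tool(
  moves=[
    {"claw": 0.4,"slide": [0.07,-0.5,0],"twist": 0},
    {"claw": 0.4,"slide": [0.14,-1,0],"twist": 0},
    {"claw": 0.4,"slide": [0.14,-1,0],"twist": 0},
  ],
)

```text
clock: 7.02
eef_pos: [0.5153, -0.2177, 0.1706]
ee_rot: [3.142, -0.001, -3.023]
contact_force: [0.3, 0.5, -0.3]
gripper_width: 0.0527
grip_force: 12.0
```

Emit:
servo_tool(
  moves=[
    {"claw": 0.4,"slide": [0.02,-0.39,0.0],"twist": 0},
    {"claw": 0.4,"slide": [0.02,-0.39,0.4],"twist": 0},
    {"claw": 0.4,"slide": [0.02,-0.39,0.8],"twist": 0},
    {"claw": 0.4,"slide": [0.02,-0.39,0.8],"twist": 0},
  ],
)

```text
clock: 7.52
eef_pos: [0.5162, -0.245, 0.1049]
ee_rot: [3.138, -0.005, -3.019]
contact_force: [-0.1, -0.2, -0.3]
gripper_width: 0.0534
grip_force: 12.0
```

Emit:
servo_tool(
  moves=[
    {"claw": 0.4,"slide": [0,0,0.4],"twist": 0},
    {"claw": 0.4,"slide": [0,0,0.8],"twist": 0},
    {"claw": 0.4,"slide": [0,0,1],"twist": 0},
    {"claw": 0.4,"slide": [0,0,1],"twist": 0},
  ],
)

```text
clock: 8.02
eef_pos: [0.5181, -0.2464, 0.0273]
ee_rot: [3.141, -0.001, -3.018]
contact_force: [0.4, 0.1, 0.6]
gripper_width: 0.0525
grip_force: 12.0
```

Emit:
servo_tool(
  moves=[
    {"claw": 0.75,"slide": [0,0,0],"twist": 0},
    {"claw": 0.75,"slide": [0,0,0],"twist": 0},
    {"claw": 0.75,"slide": [0,0,0],"twist": 0},
    {"claw": 0.75,"slide": [0,0,0],"twist": 0},
  ],
)

```text
clock: 8.52
eef_pos: [0.5184, -0.247, 0.0277]
ee_rot: [-3.141, 0.0, -3.017]
contact_force: [-0.3, 1.1, 0.4]
gripper_width: 0.0686
grip_force: 0.0
```

Emit:
servo_tool(
  moves=[
    {"claw": 0.75,"slide": [0,0,-0.3],"twist": 0},
    {"claw": 0.75,"slide": [0,0,-0.7],"twist": 0},
    {"claw": 0.75,"slide": [0,0,-1],"twist": 0},
  ],
)

```text
clock: 8.9
eef_pos: [0.5184, -0.247, 0.1087]
ee_rot: [-3.141, 0.001, -3.017]
contact_force: [-0.8, 0.1, 0.3]
gripper_width: 0.069
grip_force: 0.0
```

Emit:
servo_tool(
  moves=[
    {"claw": 0.75,"slide": [0,0.1,-0.5],"twist": 0},
    {"claw": 1,"slide": [0,0.8,-0.8],"twist": 0},
  ],
)

```text
clock: 9.15
eef_pos: [0.5116, -0.1849, 0.1735]
ee_rot: [-3.14, 0.003, -3.021]
contact_force: [0.9, 0.2, 0.5]
gripper_width: 0.0768
grip_force: 0.0
```

Emit:
servo_tool(
  moves=[
    {"claw": 1,"slide": [-0.05,0.5,0],"twist": 0},
    {"claw": 1,"slide": [-0.1,1,0],"twist": 0},
  ],
)

```text
clock: 9.4
eef_pos: [0.5083, -0.1018, 0.1721]
ee_rot: [-3.141, 0.001, -3.018]
contact_force: [0.3, 0.2, 1.0]
gripper_width: 0.0923
grip_force: 0.0
```

Emit:
servo_tool(
  moves=[
    {"claw": 1,"slide": [-0.05,0.5,0],"twist": 0},
    {"claw": 1,"slide": [-0.1,1,0],"twist": 0},
  ],
)

```text
clock: 9.65
eef_pos: [0.5062, -0.0214, 0.1716]
ee_rot: [-3.142, 0.0, -3.018]
contact_force: [0.7, -0.2, -0.0]
gripper_width: 0.092
grip_force: 0.0
```

Emit:
servo_tool(
  moves=[
    {"claw": 1,"slide": [-0.05,0.5,0],"twist": 0},
    {"claw": 1,"slide": [-0.1,1,0],"twist": 0},
    {"claw": 1,"slide": [-0.1,1,0],"twist": 0},
  ],
)

```text
clock: 10.02
eef_pos: [0.5042, 0.0597, 0.1715]
ee_rot: [3.141, 0.0, -3.014]
contact_force: [-0.4, 0.0, -0.3]
gripper_width: 0.0919
grip_force: 0.0
```

```bash
python3 look.py b1
```

```text
tcp [0.5042 0.0597 0.1715] yaw -3.0144901334275014 t 10.025
top 0.59 [193.8, 199.3, 211.0, 217.9] [0.5032 0.2155 0.0133]
top 0.54 [354.4, 189.7, 374.0, 209.8] [ 0.5169 -0.2437  0.0164]
top tip 0.86 [ 0.5221 -0.2376  0.    ] slide [ 0.2496 -3.7147  2.0064]
top tip 0.64 [0.4943 0.2087 0.    ] slide [-0.1131  1.8627  2.0064]
scene 0.77 [245.2, 186.3, 261.2, 208.1] [0.5034 0.2062 0.0115]
scene 0.76 [326.4, 296.3, 349.9, 319.9] [ 0.5202 -0.2496  0.0166]
scene tip 0.85 [ 0.5261 -0.2487  0.    ] slide [ 0.2172 -3.8587  2.0064]
scene tip 0.76 [0.5089 0.2271 0.    ] slide [-0.3223  2.0674  2.0064]
```

View pics/b1_top.png

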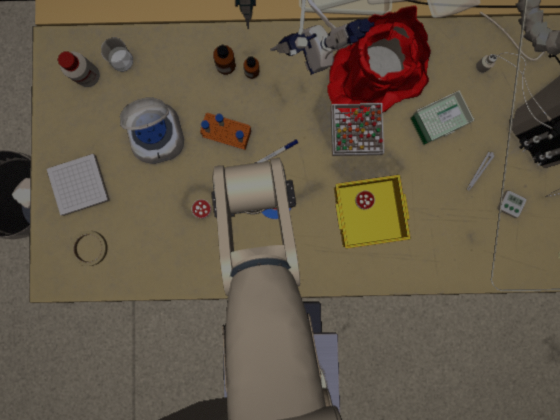

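Dish a lies flat in the tub at (365,200), and dish b is still at (201,208). Next I'll grasp b.

Emit:
servo_tool(
  moves=[
    {"claw": 1,"slide": [-0.05,0.5,0],"twist": 0},
    {"claw": 1,"slide": [-0.11,0.97,0],"twist": 0},
  ],
)

```text
clock: 10.58
eef_pos: [0.5038, 0.1357, 0.1715]
ee_rot: [-3.142, 0.0, -3.02]
contact_force: [0.9, 0.1, -0.0]
gripper_width: 0.0917
grip_force: 0.0
```

Emit:
servo_tool(
  moves=[
    {"claw": 1,"slide": [-0.05,0.5,0],"twist": 0},
    {"claw": 1,"slide": [-0.11,0.97,0],"twist": 0},
    {"claw": 1,"slide": [-0.11,0.97,0.5],"twist": 0},
    {"claw": 1,"slide": [-0.11,0.97,1],"twist": 0},
    {"claw": 1,"slide": [-0.11,0.97,1],"twist": 0},
  ],
)

```text
clock: 11.2
eef_pos: [0.5008, 0.2124, 0.0891]
ee_rot: [-3.14, -0.005, -3.018]
contact_force: [-0.2, 0.6, 0.2]
gripper_width: 0.0917
grip_force: 0.0
```

Emit:
servo_tool(
  moves=[
    {"claw": 1,"slide": [0,0,0.3],"twist": 0},
    {"claw": 1,"slide": [0,0,0.6],"twist": 0},
  ],
)

```text
clock: 11.45
eef_pos: [0.5043, 0.2139, 0.0448]
ee_rot: [3.141, 0.003, -3.018]
contact_force: [-0.4, 0.3, 0.2]
gripper_width: 0.0923
grip_force: 0.0
```

Emit:
servo_tool(
  moves=[
    {"claw": 1,"slide": [0,0,0.2],"twist": 0},
    {"claw": 1,"slide": [0,0,0.4],"twist": 0},
    {"claw": 1,"slide": [0,0,0.4],"twist": 0},
  ],
)

```text
clock: 11.82
eef_pos: [0.5023, 0.2136, 0.0108]
ee_rot: [-3.141, -0.001, -3.018]
contact_force: [-0.6, 0.2, -0.7]
gripper_width: 0.0918
grip_force: 0.0
```

Emit:
servo_tool(
  moves=[
    {"claw": 0.4,"slide": [0,0,0],"twist": 0},
    {"claw": 0.4,"slide": [0,0,0],"twist": 0},
    {"claw": 0.4,"slide": [0,0,0],"twist": 0},
    {"claw": 0.4,"slide": [0,0,0],"twist": 0},
    {"claw": 0.4,"slide": [0,0,0],"twist": 0},
    {"claw": 0.4,"slide": [0,0,0],"twist": 0},
  ],
)

```text
clock: 12.58
eef_pos: [0.5028, 0.2141, 0.0116]
ee_rot: [3.141, 0.0, -3.017]
contact_force: [-1.2, 1.5, 4.1]
gripper_width: 0.0533
grip_force: 12.0
```

Emit:
servo_tool(
  moves=[
    {"claw": 0.4,"slide": [0,0,-0.25],"twist": 0},
    {"claw": 0.4,"slide": [0,0,-0.6],"twist": 0},
    {"claw": 0.4,"slide": [0,0,-1],"twist": 0},
  ],
)

```text
clock: 12.95
eef_pos: [0.5021, 0.2137, 0.0917]
ee_rot: [-3.141, -0.001, -3.017]
contact_force: [0.0, 0.4, -0.5]
gripper_width: 0.0533
grip_force: 12.0
```

Emit:
servo_tool(
  moves=[
    {"claw": 0.4,"slide": [0,0,-0.5],"twist": 0},
    {"claw": 0.4,"slide": [0,0,-1],"twist": 0},
    {"claw": 0.4,"slide": [0,0,-1],"twist": 0},
  ],
)

```text
clock: 13.32
eef_pos: [0.5044, 0.2147, 0.1743]
ee_rot: [3.14, 0.005, -3.017]
contact_force: [0.1, -0.8, -1.2]
gripper_width: 0.0535
grip_force: 12.0
```

Emit:
servo_tool(
  moves=[
    {"claw": 0.4,"slide": [0.1,-0.4,0],"twist": 0},
    {"claw": 0.4,"slide": [0.24,-0.96,0],"twist": 0},
  ],
)

```text
clock: 13.58
eef_pos: [0.4925, 0.135, 0.1703]
ee_rot: [-3.141, -0.001, -3.016]
contact_force: [0.1, 0.2, -0.1]
gripper_width: 0.0533
grip_force: 12.0
```

Emit:
servo_tool(
  moves=[
    {"claw": 0.4,"slide": [0.12,-0.48,0],"twist": 0},
    {"claw": 0.4,"slide": [0.24,-0.96,0],"twist": 0},
  ],
)

```text
clock: 13.82
eef_pos: [0.4825, 0.0555, 0.1702]
ee_rot: [-3.142, -0.002, -3.017]
contact_force: [1.1, -0.3, 0.1]
gripper_width: 0.0531
grip_force: 12.0
```

Emit:
servo_tool(
  moves=[
    {"claw": 0.4,"slide": [0.12,-0.48,0],"twist": 0},
    {"claw": 0.4,"slide": [0.24,-0.96,0],"twist": 0},
  ],
)

```text
clock: 14.08
eef_pos: [0.473, -0.023, 0.1702]
ee_rot: [3.141, -0.002, -3.017]
contact_force: [0.4, -0.6, -0.2]
gripper_width: 0.0534
grip_force: 12.0
```

Emit:
servo_tool(
  moves=[
    {"claw": 0.4,"slide": [0.12,-0.48,0],"twist": 0},
    {"claw": 0.4,"slide": [0.24,-0.96,0],"twist": 0},
  ],
)

```text
clock: 14.32
eef_pos: [0.4635, -0.1015, 0.1703]
ee_rot: [3.141, -0.001, -3.017]
contact_force: [-0.0, 1.3, -0.5]
gripper_width: 0.0534
grip_force: 12.0
```

Emit:
servo_tool(
  moves=[
    {"claw": 0.4,"slide": [0.12,-0.48,0],"twist": 0},
    {"claw": 0.4,"slide": [0.24,-0.96,0],"twist": 0},
  ],
)

```text
clock: 14.58
eef_pos: [0.454, -0.18, 0.1702]
ee_rot: [3.141, -0.001, -3.017]
contact_force: [0.9, 0.3, 0.4]
gripper_width: 0.0529
grip_force: 12.0
```

Emit:
servo_tool(
  moves=[
    {"claw": 0.4,"slide": [0.12,-0.48,0],"twist": 0},
    {"claw": 0.4,"slide": [0.24,-0.96,0],"twist": 0},
    {"claw": 0.4,"slide": [0.24,-0.96,0],"twist": 0},
  ],
)

```text
clock: 14.95
eef_pos: [0.4445, -0.2593, 0.1702]
ee_rot: [3.141, -0.001, -3.02]
contact_force: [-0.1, 0.2, 0.0]
gripper_width: 0.0533
grip_force: 12.0
```

Emit:
servo_tool(
  moves=[
    {"claw": 0.4,"slide": [0,0,0.4],"twist": 0},
    {"claw": 0.4,"slide": [0,0,0.8],"twist": 0},
    {"claw": 0.4,"slide": [0,0,0.8],"twist": 0},
  ],
)

```text
clock: 15.32
eef_pos: [0.4434, -0.2556, 0.1049]
ee_rot: [3.138, -0.005, -3.017]
contact_force: [1.1, -0.6, -0.1]
gripper_width: 0.0533
grip_force: 12.0
```

Emit:
servo_tool(
  moves=[
    {"claw": 0.4,"slide": [0,0,0.4],"twist": 0},
    {"claw": 0.4,"slide": [0,0,0.8],"twist": 0},
    {"claw": 0.4,"slide": [0,0,1],"twist": 0},
    {"claw": 0.4,"slide": [0,0,1],"twist": 0},
  ],
)

```text
clock: 15.82
eef_pos: [0.4452, -0.2571, 0.0272]
ee_rot: [3.141, -0.001, -3.017]
contact_force: [0.2, 0.4, 0.5]
gripper_width: 0.0533
grip_force: 12.0
```

Emit:
servo_tool(
  moves=[
    {"claw": 0.75,"slide": [0,0,0],"twist": 0},
    {"claw": 0.75,"slide": [0,0,0],"twist": 0},
    {"claw": 0.75,"slide": [0,0,0],"twist": 0},
    {"claw": 0.75,"slide": [0,0,0],"twist": 0},
  ],
)

```text
clock: 16.32
eef_pos: [0.4456, -0.2577, 0.0278]
ee_rot: [-3.141, 0.001, -3.018]
contact_force: [0.1, 0.4, 0.1]
gripper_width: 0.0688
grip_force: 0.0
```

Emit:
servo_tool(
  moves=[
    {"claw": 0.75,"slide": [0,0,-0.3],"twist": 0},
    {"claw": 0.75,"slide": [0,0,-0.7],"twist": 0},
    {"claw": 0.75,"slide": [0,0,-1],"twist": 0},
  ],
)

```text
clock: 16.7
eef_pos: [0.4456, -0.2577, 0.1086]
ee_rot: [-3.141, 0.001, -3.018]
contact_force: [-0.1, 0.4, -0.8]
gripper_width: 0.069
grip_force: 0.0
```

Emit:
servo_tool(
  moves=[
    {"claw": 0.75,"slide": [0,0.1,-0.5],"twist": 0},
    {"claw": 1,"slide": [0,1,-1],"twist": 0},
    {"claw": 1,"slide": [0,1,-1],"twist": 0},
  ],
)

```text
clock: 17.08
eef_pos: [0.4355, -0.1767, 0.189]
ee_rot: [-3.141, 0.002, -3.017]
contact_force: [-0.1, -0.6, -0.5]
gripper_width: 0.0868
grip_force: 0.0
```

Emit:
servo_tool(
  moves=[
    {"claw": 1,"slide": [0,0.5,0],"twist": 0},
    {"claw": 1,"slide": [0,1,0],"twist": 0},
    {"claw": 1,"slide": [0,1,0],"twist": 0},
    {"claw": 1,"slide": [0,1,0],"twist": 0},
  ],
)

```text
clock: 17.58
eef_pos: [0.4258, -0.0992, 0.1872]
ee_rot: [-3.141, -0.0, -3.017]
contact_force: [0.5, 0.0, 0.1]
gripper_width: 0.0921
grip_force: 0.0
```

```bash
python3 look.py f1; python3 -c "
import cv2,numpy as np
cv2.imwrite('pics/f.png',np.hstack([cv2.imread('pics/f1_top.png')[100:300,100:460],cv2.imread('pics/f1_scene.png')[200:400,160:460]]))"
```

```text
tcp [ 0.4258 -0.0992  0.1872] yaw -3.0165574506227024 t 17.575
top 0.59 [357.8, 191.4, 372.2, 208.6] [ 0.5188 -0.2423  0.0163]
scene 0.98 [300.0, 307.5, 323.1, 336.7] [ 0.4485 -0.2608  0.0168]
scene 0.62 [325.9, 298.7, 350.4, 316.7] [ 0.5191 -0.252   0.0168]
scene tip 0.84 [ 0.5232 -0.2421 -0.    ] slide [-0.9849 -1.9242  2.2028]
scene tip 0.59 [ 0.448  -0.2508  0.    ] slide [-0.0384 -1.9144  2.2028]
```

View pics/f.png

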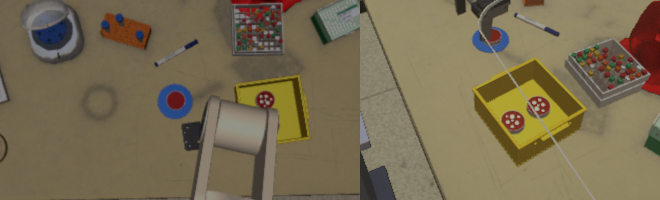

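The scene half of the picture shows both spotted dishes flat in the tub, at crop positions (513,121) and (539,105). The kept dish is still centred on its mat, and the gripper is clear of everything.

```bash
python3 -c "
from cell import r
print(r.finish_job())"
```

```text
the job is handed in; nothing more can be done
None
```

Both used dishes are lying flat in the yellow tub, the kept dish is still on its blue mat, and the job was handed in at about 17.6 s of the 48 s limit.

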